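# Swap the sold-out menu plate under the stand's sprung clip

### The job

The dish on the red menu plate is sold out: slide the red plate out from under the spring clip of the sloping stand and lay it flat in the green tray, without dropping it. Then take the yellow plate from the wooden board and slide it up the stand under the clip, letting the plate's own edge lift the clip, until it is fully home against the stop, lying flat, straight and centred; let go of it there. Do not touch the clip with the gripper or prise it up, and leave the blue plate and the other things where they are.

Things in the scene. Friction and masses are not known exactly. Their poses are not given: they have to be found in the camera images.
- stand: dark brown board on a dark base, 130 wide, about 205 long, fixed to the table. Origin: centre of its underside; x towards the board's high end (away from the robot, yaw at most 15 degrees), y across, z up. The board rises at 30 degrees towards +x; its low edge is 20 mm above the table at x = -88 mm; the slope is 200 mm long from there up to the stop
- stop (a point): foot of the dark stop bar atop the slope, on the board's surface, mid-width. x up the slope, y across, z normal to the board. A plate is home when its leading edge touches this bar: its grip bar's centre is then at x = -110, y = 0, z = 21 mm here. The clip covers x = -65 (tip of its turned-up lip) to +18 mm and stands at most 30 mm off the board
- clip (a joint): sprung steel clip 92 wide, hinged above the stop. 0 = shut, grows as it lifts; about 0.08 rad with a plate in. Its nose, 40 mm below the stop, shuts to 2 mm off the board and presses with about 4 N; from there a lip turns up at 22 degrees to a tip 65 mm below the stop, 12 mm off the board, so a plate slid flat up the board lifts it. Sliding a plate in or out takes up to about 15 N
- red_grip (a point): red menu plate 150 x 84 x 6 mm, 120 g, with an upright grip bar across its full width (14 thick, 84 wide, 30 tall above the plate). Point: centre of the bar, 21 mm above the plate's underside. x runs along the plate to its leading edge (goes under the clip), 110 mm ahead; the other end is 40 mm behind; z: plate normal. At the start it lies on the stand's slope under the clip, against the stop within 3 mm.
- yellow_grip (a point): yellow menu plate 150 x 84 x 6 mm, 120 g, with an upright grip bar across its full width (14 thick, 84 wide, 30 tall above the plate). Point: centre of the bar, 21 mm above the plate's underside. x runs along the plate to its leading edge (goes under the clip), 110 mm ahead; the other end is 40 mm behind; z: plate normal. At the start it lies flat on the wooden board, leading edge away from the robot, beside the blue one (in either order).
- blue_grip (a point): blue menu plate 150 x 84 x 6 mm, 120 g, with an upright grip bar across its full width (14 thick, 84 wide, 30 tall above the plate). Point: centre of the bar, 21 mm above the plate's underside. x runs along the plate to its leading edge (goes under the clip), 110 mm ahead; the other end is 40 mm behind; z: plate normal. It stays where it lies on the wooden board.
- board: wooden serving board 180 (x) x 240 (y) x 12 mm thick, fixed to the table; origin at the centre of its underside
- tray_in (a point): centre of the inner floor of the open green tray (outside 215 along its x, 155 along its y, 28 tall, walls and floor 4 to 5 mm, fixed to the table); x along its length, z up
- ketchup: a red sauce bottle, 170 tall, 56 across; origin at the centre of its underside; a bystander
- oil: an amber oil bottle, 150 tall, 60 across; origin at the centre of its underside; a bystander
- dish: a small white bowl, 76 across, 30 tall; origin at the centre of its underside; a bystander
- napkins: a black napkin box, 70 x 100 x 100 tall; origin at the centre of its underside; a bystander
- cups: a stack of white paper cups, about 76 across, 125 tall; origin at the centre of its underside; a bystander
- shaker: a clear shaker with a steel cap, 48 across, 90 tall; origin at the centre of its underside; a bystander
Things that resemble listed ones, but are neither listed nor needed, are in the scene too. There is more than one size of the part that bears yellow_grip; the job needs the larger. What is shaped like the part that bears red_grip but orange is not meant.

How it is judged:
By the outcome, as a careful person would: the job done as asked, in the order asked, and still so for the second after the job is handed in, with the robot touching nothing.
It also fails if it takes over 67 s, if anything falls off the work surface, if the arm or the gripper's body presses on something with over 40 N, if the wrist force passes 120 N, or if a joint passes its speed limit or range.

### The arm

A 6-joint arm with a two-finger parallel gripper is mounted at the origin on the work surface. World frame = base frame: x ahead of the robot, y to its left, z up, the work surface at z = 0. Lengths are in mm, angles in rad, forces in N, time in s.
With the tool pointing down it reaches from about 300 to 775 mm from the base axis. Payload 14.6 kg.
Tool frame: the origin (TCP) lies on the front face of the gripper's body, between the roots of the fingers; the fingertips stand 97 mm ahead of it and the grasp point (between the pads) lies 78 mm ahead of it; z points along the fingers, y is the line along which they close (so a half turn about z gives the same grasp; the last joint's range is limited). The gripper opens to 94 mm and grips with 3 to 60 N. Pads are 16 mm wide; open, the fingers measure 119 mm over their backs; the gripper's body (75 mm by 177 mm) begins 78 mm behind the grasp point.
Start: joints at [-1.222, 0.3, 1.521, -0, 1.321, -0.067], TCP at [222.149, -503.13, 302.646] pointing down, gripper open.
Joint ranges: [-3.03, 3.03], [-0.79, 2.21], [0.23, 2.52], [-1.04, 4.18], [0, 3.07], [-2.55, 2.55]. Speed limits (rad/s): [2.22, 2.22, 2.57, 3.14, 3.14, 3.14].

### API

Orientations are given as [roll, pitch, yaw] about the fixed x, y, z axes, in that order (R = Rz(yaw) Ry(pitch) Rx(roll)).
In Python, from cell import * gives the robot as it stands.
- The arm moves only by the tool carry_out, never from a script. Its arguments are lists of equal length, an entry for each row: "slide": the shift along the world's x, y, z scaled (see below), a list of three; "dr": the turn, a rotation vector about the world's x, y, z scaled (see below), a list of three; "gripper": the opening in per cent of the stroke, from 0 (shut) to 100 (fully open). A call has 1 to 10 rows; each row is the pose to reach, as a shift and turn from the pose commanded when the call began, turning the shorter way round; what a row does not reach only later rows make up. The controller multiplies each number of a shift by 0.25 m and each number of a turn by 360 degrees. A row lasts 1/12 s, in which the tool goes at most 41.7 mm and 7.16 degrees, less where a joint would pass 70% of its speed; a pose out of reach is approached as far as the arm can. A call with a number of a shift or a turn outside -1 to 1 is refused whole. A call with a gripper value outside its range is refused whole. The fingers move at their own pace and stop on an object; "newtons" is the grip in N (left out, the last holds). Time passes only in rows, so rows that repeat a pose let the fingers close. It gives the time, the measured TCP pose, the force, the opening and the grip force at its end, in the units of the state.
- read_state(): the state, without advancing time (a new reading comes with each control period).
- camera(name): name is "side" or "top" or "wrist"; returns the picture (384x512x3 uint8, red, green, blue); there is no depth.
- camera_model(name): a dict with "vfov" (degrees; the focal length in pixels is half the picture's height over the tangent of half this angle, whatever the lens; pixels are square), "cx", "cy" (the principal point, pixels), "k1" (the pictures are not rectified: a ray, as slopes to the right and down, at radius r is drawn at 1 + k1 r^2 times it, then the intrinsics apply), "R" (3x3) and "t" (3): a world point X has camera coordinates R X + t. Camera axes: x right, y down, z forward; pixel columns grow to the right and rows downward; lengths in mm; the calibration is good to about 2 mm. A picture is of the moment at which its call begins: read the wrist's pose just before it. camera_model takes no time and is no camera call; for the wrist camera it gives the pose at the moment of the call.
- sign_off(): hands the job in; it is judged then, once.
The state is a dict: "clock": time; "joints": joint angles; "qd": joint speeds; "effort": joint torques, N m; "eef_pos": TCP position; "eef_rot": TCP orientation; "wrist_force": force on the tool from outside, world axes, zero at the start; "moment": the same for the moment, N m; "finger_gap": finger opening in mm; "finger_force": force on a finger pad.
Only numpy, scipy, OpenCV 4.12 (cv2) and the standard library are available. Lean on these libraries where they do the work, as an engineer would, in place of code of your own. Each camera call takes 0.05 s, during which the arm holds its last target. There are 200 camera calls.

## Working session

There is one attempt and no reset: what is moved stays moved. The work goes in short steps, Python scripts to look and compute and a tool call to move; the robot and the scene stay as the last step left them, time stands still between calls to the robot, and variables do not carry over. Pictures are saved under pics/ and viewed, at most 10 in all, crops included, and the job is handed in when it is done.

Besides the shell and the picture viewer there is one more tool, called after ">>>" as a command line: name --argument value ..., lists and objects as JSON in quotes. carry_out: Moves the arm, as the interface text tells. Its arguments: {"type":"object","properties":{"slide":{"type":"array","items":{"type":"array","items":{"type":"number","minimum":-1,"maximum":1}}},"dr":{"type":"array","items":{"type":"array","items":{"type":"number","minimum":-1,"maximum":1}}},"gripper":{"type":"array","items":{"type":"number"}},"newtons":{"type":"number"}},"required":["slide","dr","gripper"]}

```bash
mkdir -p pics; ls
python3 - <<'E'
from cell import *
import cv2
for n in ("side","top"):
    cv2.imwrite(f"pics/{n}0.png",camera(n)[:,:,::-1]); 
    m=camera_model(n); print(n,m)
print(read_state())
E
```

```text
pics
side {'vfov': 43.76520923648971, 'cx': 255.32271991882266, 'cy': 199.78440578292873, 'k1': -0.18320632449817786, 'R': array([[ 0.87897111, -0.47677859, -0.00958964],
       [-0.29356118, -0.52513208, -0.79878541],
       [ 0.37580795,  0.70492444, -0.60153962]]), 't': array([-443.41285049,  239.77902859, 1488.18725304])}
top {'vfov': 46.40880660959458, 'cx': 260.8264340192171, 'cy': 185.79644015470052, 'k1': -0.11339357294037555, 'R': array([[ 0.04118511, -0.99913748,  0.00530022],
       [-0.97752087, -0.04139076, -0.20673595],
       [ 0.20677701,  0.00333337, -0.97838242]]), 't': array([ -49.80575157,  539.29063796, 1392.69141201])}
{'clock': 0.1, 'joints': array([-1.22157884e+00,  3.00433045e-01,  1.52150796e+00, -1.58306613e-06,
        1.32071047e+00, -6.66061677e-02]), 'qd': array([ 1.36532231e-04, -1.61647190e-03, -1.14322939e-03,  4.93955256e-05,
       -8.06237809e-04,  1.05091015e-03]), 'effort': array([ 2.56420535e-03, -5.32637322e+01, -3.53282440e+01,  7.10325851e-02,
        2.34393182e-02, -5.45431783e-05]), 'eef_pos': array([ 222.11765937, -503.00954989,  302.13808339]), 'eef_rot': array([-3.14053607e+00, -6.89421293e-05,  4.15824008e-01]), 'wrist_force': array([-0.09460155,  0.70616197, -0.48314053]), 'moment': array([ 0.02624453, -0.00799053, -0.01121016]), 'finger_force': 0.0, 'finger_gap': 93.98367227019693}
```

View pics/side0.png

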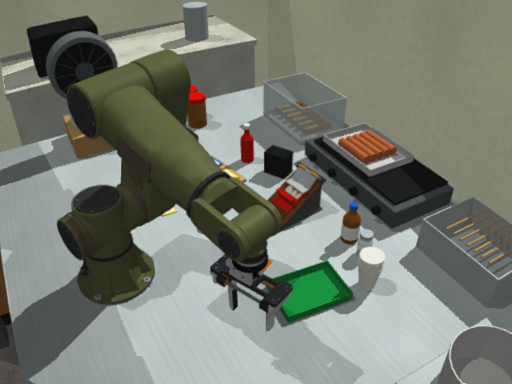

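View pics/top0.png

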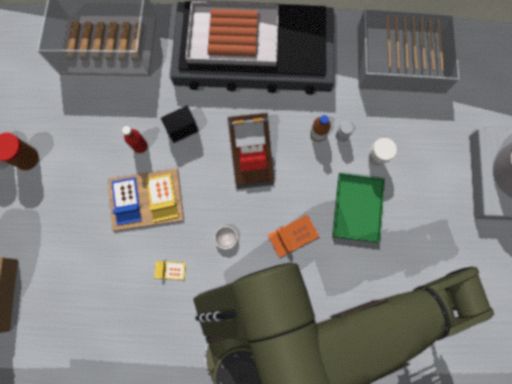

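The side view is mostly blocked by the arm. The top view shows:
- stand at about (250,150), with the red plate's bar at (253,161)
- board at (145,200), with blue on the left and the large yellow plate at (163,197)
- small yellow decoy at (170,270) and orange decoy at (294,235)
- tray at (359,208)

```bash
cat > h.py <<'E'
from cell import *
import numpy as np, cv2
from scipy.spatial.transform import Rotation as Ro
def K(m):
    f=192/np.tan(np.radians(m["vfov"]/2)); return f
def ray(m,uv):
    f=K(m); d=(np.atleast_2d(uv).astype(float)-[m["cx"],m["cy"]])/f
    s=d.copy()
    for _ in range(30): s=d/(1+m["k1"]*(s**2).sum(1,keepdims=True))
    R=np.array(m["R"]); D=np.c_[s,np.ones(len(s))]@R
    return -R.T@np.array(m["t"]),D
def onplane(m,uv,p0,n=(0,0,1)):
    o,D=ray(m,uv); n=np.array(n,float)
    return o+D*(((np.array(p0,float)-o)@n)/(D@n))[:,None]
def onz(m,uv,z): return onplane(m,uv,(0,0,z))
def proj(m,X):
    c=np.atleast_2d(X)@np.array(m["R"]).T+m["t"]; s=c[:,:2]/c[:,2:]
    return s*(1+m["k1"]*(s**2).sum(1,keepdims=True))*K(m)+[m["cx"],m["cy"]]
def blobs(img,lo,hi,amin=40):
    h=cv2.cvtColor(img,cv2.COLOR_RGB2HSV)
    k=cv2.inRange(h,np.array(lo),np.array(hi)); n,l,st,c=cv2.connectedComponentsWithStats(k)
    return [(st[i,4],c[i],(l==i).astype(np.uint8)) for i in np.argsort(-st[:,4]) if i and st[i,4]>=amin]
def rect(mask):
    cs,_=cv2.findContours(mask,cv2.RETR_EXTERNAL,cv2.CHAIN_APPROX_NONE)
    return cv2.boxPoints(cv2.minAreaRect(max(cs,key=cv2.contourArea)))
E
python3 - <<'E'
from h import *
im=cv2.imread("pics/top0.png")[:,:,::-1].copy(); m=camera_model("top")
np.set_printoptions(precision=1,suppress=True)
for nm,lo,hi in (("green",(45,120,40),(75,255,255)),("yellow",(22,120,120),(32,255,255)),("red",(0,200,90),(4,255,255)),("brown",(5,80,30),(14,200,90))):
    for a,c,k in blobs(im,lo,hi)[:5]:
        q=onz(m,rect(k),28 if nm=="green" else 40); print(nm,a,c,q[:,:2].round().tolist(), q[:,:2].mean(0))
w=camera_model("wrist"); s=read_state()
Rt=Ro.from_euler("xyz",s["eef_rot"]).as_matrix(); R=np.array(w["R"])
print("cam in tool",Rt.T@(-R.T@w["t"]-s["eef_pos"]),"\n",Rt.T@R.T, w["vfov"],w["cx"],w["cy"],w["k1"])
for p in ((250,150),(253,161),(163,197)): print(p,onz(m,p,60))
E
```

```text
green 2805 [358.4 207.9] [[388.0, -267.0], [598.0, -287.0], [589.0, -441.0], [378.0, -416.0]] [ 488.2 -352.8]
yellow 521 [163.5 206. ] [[554.0, 358.0], [573.0, 274.0], [429.0, 237.0], [411.0, 319.0]] [491.8 296.9]
yellow 163 [160.2 269.4] [[235.0, 297.0], [285.0, 297.0], [284.0, 264.0], [235.0, 264.0]] [259.7 280.5]
red 85 [255.2 164.4] [[633.0, 31.0], [641.0, -35.0], [607.0, -39.0], [598.0, 26.0]] [619.9  -4.2]
red 51 [133.5 138.9] [[693.0, 431.0], [710.0, 397.0], [683.0, 383.0], [666.0, 417.0]] [687.9 407.2]
brown 823 [252.1 164.8] [[742.0, 87.0], [763.0, -39.0], [564.0, -68.0], [545.0, 54.0]] [653.5   8.4]
brown 371 [ 24.7 157. ] [[592.0, 850.0], [671.0, 813.0], [626.0, 727.0], [548.0, 764.0]] [609.4 788.4]
brown 136 [321.3 128.3] [[733.0, -194.0], [775.0, -197.0], [772.0, -251.0], [729.0, -247.0]] [ 752.1 -222.1]
brown 133 [  6.3 289.1] [[126.0, 805.0], [209.0, 815.0], [213.0, 769.0], [129.0, 759.0]] [169.3 787. ]
brown 106 [  5.8 316.7] [[35.0, 798.0], [125.0, 790.0], [122.0, 759.0], [32.0, 767.0]] [ 78.5 778.5]
cam in tool [ 73.6   1.9 -81.9] 
 [[-0.  -1.  -0.3]
 [ 1.  -0.  -0. ]
 [ 0.  -0.3  1. ]] 71.53002737992007 256.2908349592122 187.82841961041908 -0.04937585142232914
(250, 150) [[658.8  13.2  60. ]]
(253, 161) [[621.8   1.7  60. ]]
(163, 197) [[489.9 286.4  60. ]]
```

>>> carry_out --slide '[[0.76, 1, 0.06], [0.76, 1, 0.06], [0.76, 1, 0.06], [0.76, 1, 0.06], [0.76, 1, 0.06], [0.76, 1, 0.06], [0.76, 1, 0.06], [0.76, 1, 0.06]]' --dr '[[0, 0, 0.103], [0, 0, 0.103], [0, 0, 0.103], [0, 0, 0.103], [0, 0, 0.103], [0, 0, 0.103], [0, 0, 0.103], [0, 0, 0.103]]' --gripper '[45, 45, 45, 45, 45, 45, 45, 45]'

```text
clock: 0.77
eef_pos: [413.7, -250.1, 317.8]
eef_rot: [3.141, -0.0, 1.065]
wrist_force: [-0.4, -0.6, 0.6]
finger_gap: 44.6
finger_force: 0.0
```

>>> carry_out --slide '[[0.76, 1, 0.06], [0.76, 1, 0.06], [0.76, 1, 0.06], [0.76, 1, 0.06], [0.76, 1, 0.06], [0.76, 1, 0.06], [0.76, 1, 0.06], [0.76, 1, 0.06], [0.76, 1, 0.06]]' --dr '[[0, 0, 0.103], [0, 0, 0.103], [0, 0, 0.103], [0, 0, 0.103], [0, 0, 0.103], [0, 0, 0.103], [0, 0, 0.103], [0, 0, 0.103], [0, 0, 0.103]]' --gripper '[45, 45, 45, 45, 45, 45, 45, 45, 45]'

```text
clock: 1.52
eef_pos: [603.7, 0.5, 331.7]
eef_rot: [-3.141, -0.001, 1.714]
wrist_force: [-0.5, -0.4, -1.2]
finger_gap: 42.0
finger_force: 0.0
```

Run:
```python
from h import *
s=read_state(); print(s["clock"],s["eef_pos"],s["eef_rot"],s["finger_gap"],s["joints"])
m=camera_model("wrist"); im=camera("wrist"); cv2.imwrite("pics/w1.png",im[:,:,::-1])
import pickle; pickle.dump(m,open("w1.pkl","wb"))
```

```text
1.5167 [6.03716679e+02 5.33522890e-01 3.31717718e+02] [-3.14072050e+00 -7.51292169e-04  1.71391940e+00] 41.970330013778 [-5.99390715e-02  4.02517969e-01  1.31605601e+00  5.66054961e-04
  1.42402445e+00 -2.03145538e-01]
```

View pics/w1.png

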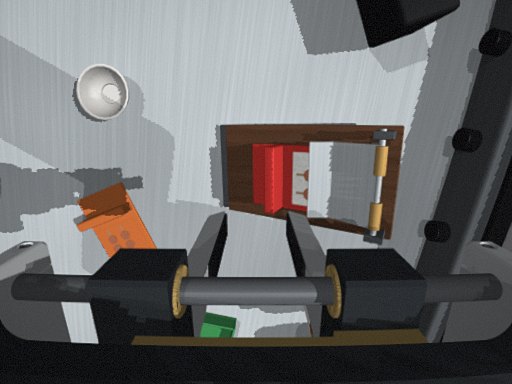

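The wrist view shows the stand with its low edge at about col 226 and its board corners near (224,125), (404,126) and (229,208). The red bar is around (268,178) and the clip spans cols 308-390. The orange decoy is at (120,220).

Run:
```python
import cv2
im=cv2.imread("pics/w1.png")[110:250,212:412]
cv2.imwrite("pics/w1c.png",cv2.resize(im,None,fx=4,fy=4,interpolation=cv2.INTER_CUBIC))
```

```text
(no output)
```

View pics/w1c.png

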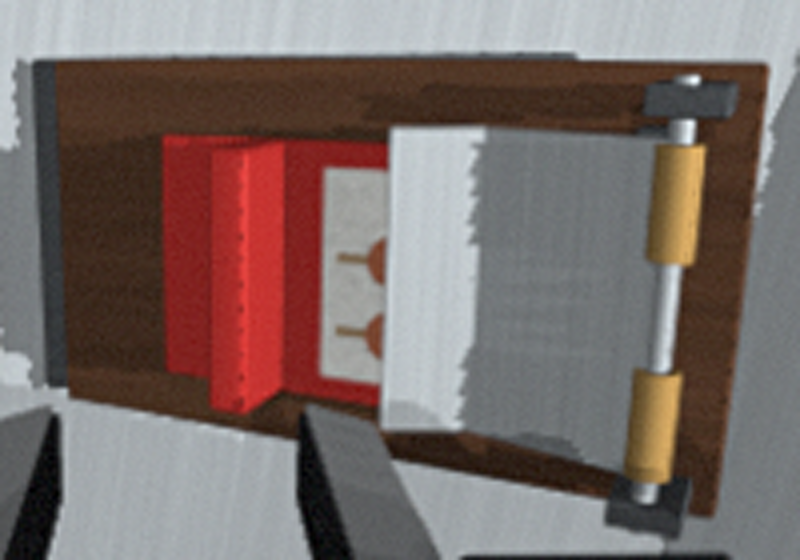

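The enlarged crop gives, in crop px, the board's low edge at (55,60)-(70,397) and its top end at (768,65)-(714,516). The red bar's top-face corners are (213,150), (250,148), (243,412) and (212,405), and the tail edge runs (163,137)-(167,373).

```bash
cat > stand.py <<'E'
from h import *
from scipy.optimize import least_squares
import pickle
np.set_printoptions(precision=1,suppress=True)
m=pickle.load(open("w1.pkl","rb"))
C=lambda p:(np.array(p,float)+.5)/4-.5+[212,110]
cor=C([(55,60),(70,397),(768,65),(714,516)])
def pts(p):
    e=(-88+p[3]*.866,20+p[3]*.5)
    L=np.array([(-88,65,20),(-88,-65,20),(e[0],65,e[1]),(e[0],-65,e[1])])
    return L@Ro.from_euler("z",p[2]).as_matrix().T+[p[0],p[1],0]
r=least_squares(lambda p:(proj(m,pts(p))-cor).ravel(),[650,8,.15,205])
if __name__=="__main__":
    print("stand",r.x,np.degrees(r.x[2]),"res px",r.fun)
    Rz=Ro.from_euler("z",r.x[2]).as_matrix(); o=np.array([r.x[0],r.x[1],0])
    u=Rz@[.866,0,.5]; v=Rz@[0,1,0]; n=Rz@[-.5,0,.866]; st=o+Rz@[85.2,0,120]
    print("u",u.round(4),"v",v.round(4),"n",n.round(4),"stop",st)
    B=np.stack([u,v,n])
    for h,q in ((36,[(213,150),(250,148),(243,412),(212,405)]),(6,[(163,137),(167,373)])):
        P=onplane(m,C(q),st+h*n,n); print(h,(P-st)@B.T)
    print("nominal grip",st-110*u+21*n)
E
python3 stand.py
```

```text
stand [648.    7.    0.2 228. ] 8.936479949163356 res px [ 0.3 -0.4  0.   0.8  0.1 -1.1 -0.3  1.2]
u [0.9 0.1 0.5] v [-0.2  1.   0. ] n [-0.5 -0.1  0.9] stop [732.2  20.2 120. ]
36 [[-116.6   38.8   36. ]
 [-104.3   39.9   36. ]
 [-106.4  -42.5   36. ]
 [-117.5  -42.    36. ]]
6 [[-152.    38.9    6. ]
 [-152.   -45.     6. ]]
nominal grip [627.7   3.8  83.2]
```

```bash
cat > go.py <<'E'
from h import *
from stand import r
Rz=Ro.from_euler("z",r.x[2]).as_matrix(); o=np.array([r.x[0],r.x[1],0])
u=Rz@[3**.5/2,0,.5]; v=Rz@[0,1,0]; n=Rz@[-.5,0,3**.5/2]; st=o+Rz@[85.2,0,120]
RS=np.stack([v,u,-n],1)   # tool orientation on the slope
def flat(yaw): return Ro.from_euler("xyz",[np.pi,0,yaw+np.pi/2]).as_matrix()
def S(x,y,z): return st+x*u+y*v+z*n
def need(grasp,R,ref=None):
    """slide/dr units from the present pose to put the grasp point at grasp with tool R"""
    s=read_state(); Rc=Ro.from_euler("xyz",s["eef_rot"])
    tcp=np.array(grasp)-78*np.asarray(R)[:,2]
    dr=(Ro.from_matrix(R)*Rc.inv()).as_rotvec()
    return ((tcp-s["eef_pos"])/250).round(4),(dr/2/np.pi).round(4)
def stat():
    s=read_state(); R=Ro.from_euler("xyz",s["eef_rot"]).as_matrix(); g=s["eef_pos"]+78*R[:,2]
    B=np.stack([u,v,n]); print("t",s["clock"],"tcp",s["eef_pos"].round(1),"grasp slope",(B@(g-st)).round(1),"tool in slope",(np.degrees(Ro.from_matrix(RS.T@R).as_rotvec())).round(2),"F slope",(B@s["wrist_force"]).round(1),"gap",s["finger_gap"].round(1),"ff",round(float(s["finger_force"]),1))
E
python3 - <<'E'
from go import *
np.set_printoptions(precision=4)
stat(); print(need(S(-111,-1,95),RS)); print("u",u/250,"v",v/250,"n",n/250)
E
```

```text
Traceback (most recent call last):
  File "go.py", line 16, in stat
    B=np.stack([u,v,n]); print("t",s["clock"],"tcp",s["eef_pos"].round(1),"grasp slope",(B@(g-st)).round(1),"tool in slope",(np.degrees(Ro.from_matrix(RS.T@R).as_rotvec())).round(2),"F slope",(B@s["wrist_force"]).round(1),"gap",s["finger_gap"].round(1),"ff",round(float(s["finger_force"]),1))
                                                                                                                                                                                                                                    ^^^^^^^^^^^^^^^^^^^^^
AttributeError: 'float' object has no attribute 'round'
```

```bash
sed -i 's/s\["finger_gap"\].round(1)/round(float(s["finger_gap"]),1)/' go.py
python3 - <<'E'
from go import *
np.set_printoptions(precision=4,suppress=True)
stat(); print(need(S(-111,-1,95),RS)); print("u",u/250,"v",v/250,"n",n/250)
E
```

```text
t 1.5667 tcp [602.8  -1.3 331.7] grasp slope [-46.9  -1.1 181.4] tool in slope [30.08 -0.19  0.78] F slope [-0.7 -0.6  0.4] gap 42.5 ff 0.0
(array([-0.2034, -0.0313, -0.4693]), array([ 0.0124, -0.0826,  0.0021]))
u [0.0034 0.0005 0.002 ] v [-0.0006  0.004   0.    ] n [-0.002  -0.0003  0.0035]
```

>>> carry_out --slide '[[-0.2, -0.03, -0.15], [-0.2, -0.03, -0.3], [-0.203, -0.031, -0.469], [-0.203, -0.031, -0.469], [-0.203, -0.031, -0.469], [-0.203, -0.031, -0.469], [-0.203, -0.031, -0.469], [-0.203, -0.031, -0.469]]' --dr '[[0.0124, -0.0826, 0.002], [0.0124, -0.0826, 0.002], [0.0124, -0.0826, 0.002], [0.0124, -0.0826, 0.002], [0.0124, -0.0826, 0.002], [0.0124, -0.0826, 0.002], [0.0124, -0.0826, 0.002], [0.0124, -0.0826, 0.002]]' --gripper '[45, 45, 45, 45, 45, 45, 45, 45]'

```text
clock: 2.23
eef_pos: [552.0, -11.3, 216.9]
eef_rot: [2.618, -0.002, 1.723]
wrist_force: [0.2, 0.8, 0.6]
finger_gap: 42.4
finger_force: 0.0
```

Run:
```python
from go import *
np.set_printoptions(precision=4,suppress=True)
m=camera_model("wrist"); im=camera("wrist"); cv2.imwrite("pics/w2.png",im[:,:,::-1])
stat(); print(need(S(-111,-1,29),RS)); 
print("bar corners expect",proj(m,[S(-118,42,36),S(-104,42,36),S(-104,-42,36),S(-118,-42,36)]))
```

```text
t 2.2833 tcp [552.2 -11.1 217. ] grasp slope [-109.7   -3.    97.3] tool in slope [-0.02 -0.02  0.2 ] F slope [ 0.6 -0.  -0.1] gap 42.7 ff 0.0
(array([ 0.1292,  0.0284, -0.2392]), array([-0.0002,  0.    ,  0.0005]))
bar corners expect [[246.0275 151.2744]
 [262.9375 151.1952]
 [262.7832 243.8675]
 [247.3812 243.9236]]
```

View pics/w2.png

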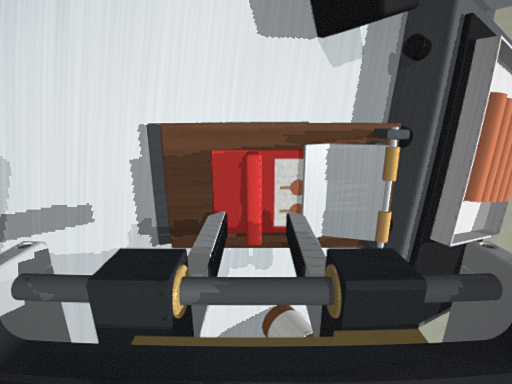

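The bar is at cols 246-263, rows 151-244, where it was predicted. Descending to grip it.

>>> carry_out --slide '[[0.054, 0.012, -0.1], [0.085, 0.019, -0.16], [0.108, 0.024, -0.2], [0.129, 0.028, -0.239], [0.129, 0.028, -0.239], [0.129, 0.028, -0.239]]' --dr '[[0, 0, 0], [0, 0, 0], [0, 0, 0.0005], [0, 0, 0.0005], [0, 0, 0.0005], [0, 0, 0.0005]]' --gripper '[45, 45, 45, 45, 45, 45]'

```text
clock: 2.78
eef_pos: [584.4, -3.7, 156.1]
eef_rot: [2.618, -0.002, 1.727]
wrist_force: [0.5, -0.2, -0.6]
finger_gap: 41.7
finger_force: 0.0
```

Run:
```python
from go import *
stat()
```

```text
t 2.7833 tcp [584.4  -3.7 156.1] grasp slope [-111.6   -0.5   28.1] tool in slope [-0.   0.1  0. ] F slope [ 0.2 -0.2 -0.7] gap 41.7 ff 0.0
```

>>> carry_out --slide '[[0, 0, 0], [0, 0, 0], [0, 0, 0], [0, 0, 0], [0, 0, 0], [0, 0, 0]]' --dr '[[0, 0, 0], [0, 0, 0], [0, 0, 0], [0, 0, 0], [0, 0, 0], [0, 0, 0]]' --gripper '[10, 0, 0, 0, 0, 0]' --newtons 50

```text
clock: 3.28
eef_pos: [583.6, -3.9, 155.9]
eef_rot: [2.617, -0.002, 1.727]
wrist_force: [-4.1, -0.2, 4.5]
finger_gap: 13.6
finger_force: 50.0
```

Run:
```python
from go import *
stat()
```

```text
t 3.2833 tcp [583.6  -3.9 155.9] grasp slope [-112.4   -0.6   28.4] tool in slope [-0.1  0.1  0.1] F slope [-1.3  0.4  5.9] gap 13.6 ff 50.0
```

>>> carry_out --slide '[[-0.0137, -0.0022, -0.008], [-0.0411, -0.0065, -0.024], [-0.0685, -0.0108, -0.04], [-0.0958, -0.0151, -0.056], [-0.1232, -0.0194, -0.072], [-0.1506, -0.0237, -0.088], [-0.1779, -0.028, -0.104], [-0.2053, -0.0323, -0.12], [-0.2327, -0.0366, -0.136], [-0.26, -0.041, -0.152]]' --dr '[[0, 0, 0], [0, 0, 0], [0, 0, 0], [0, 0, 0], [0, 0, 0], [0, 0, 0], [0, 0, 0], [0, 0, 0], [0, 0, 0], [0, 0, 0]]' --gripper '[0, 0, 0, 0, 0, 0, 0, 0, 0, 0]'

```text
clock: 4.12
eef_pos: [517.8, -14.3, 117.4]
eef_rot: [2.617, -0.001, 1.726]
wrist_force: [0.1, -0.1, 4.5]
finger_gap: 13.7
finger_force: 50.0
```

Run:
```python
from go import *
stat(); m=camera_model("top")
cv2.imwrite("pics/t2.png",camera("top")[:,:,::-1]); cv2.imwrite("pics/w3.png",camera("wrist")[:,:,::-1])
```

```text
t 4.1167 tcp [517.8 -14.3 117.4] grasp slope [-189.2   -0.7   28.3] tool in slope [-0.1  0.1  0.1] F slope [ 2.4 -0.1  3.9] gap 13.7 ff 50.0
```

View pics/w3.png

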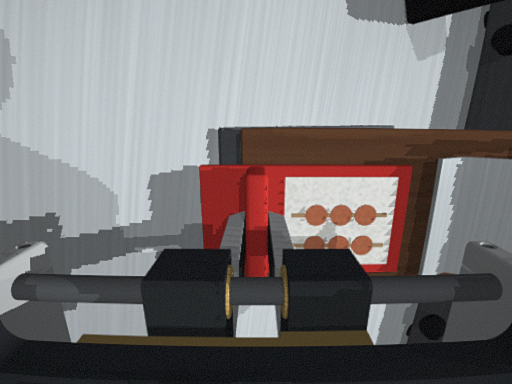

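The red plate is clear of the clip (leading edge at about col 412, clip from col 435) and firmly held. Lifting it off next.

>>> carry_out --slide '[[-0.05, -0.0078, 0.0866], [-0.1, -0.0155, 0.1732], [-0.13, -0.02, 0.33], [-0.13, -0.02, 0.5], [-0.13, -0.02, 0.5]]' --dr '[[0, 0, 0], [0, 0, 0], [0, 0, 0], [0, 0, 0], [0, 0, 0]]' --gripper '[0, 0, 0, 0, 0]'

```text
clock: 4.63
eef_pos: [486.7, -19.5, 248.8]
eef_rot: [2.609, 0.001, 1.726]
wrist_force: [1.0, -0.7, -0.8]
finger_gap: 13.6
finger_force: 50.0
```

Run:
```python
from go import *
np.set_printoptions(precision=4,suppress=True)
stat(); print(need((453,-349,110),flat(-.107)))
m=camera_model("top")
```

```text
t 4.6333 tcp [486.7 -19.5 248.8] grasp slope [-150.3   -1.2  157.8] tool in slope [-0.5  -0.07 -0.01] F slope [ 0.4 -0.9 -1.1] gap 13.6 ff 50.0
(array([-0.1348, -1.318 , -0.243 ]), array([-0.0019,  0.0849, -0.0408]))
```

>>> carry_out --slide '[[-0.07, -0.1, 0.05], [-0.07, -0.23, 0.05], [-0.07, -0.36, 0.05], [-0.07, -0.5, 0.05], [-0.07, -0.65, 0.05], [-0.07, -0.8, 0.05], [-0.07, -0.8, 0.05]]' --dr '[[-0.002, 0.0849, -0.0408], [-0.002, 0.0849, -0.0408], [-0.002, 0.0849, -0.0408], [-0.002, 0.0849, -0.0408], [-0.002, 0.0849, -0.0408], [-0.002, 0.0849, -0.0408], [-0.002, 0.0849, -0.0408]]' --gripper '[0, 0, 0, 0, 0, 0, 0]'

```text
clock: 5.22
eef_pos: [467.8, -223.6, 253.4]
eef_rot: [-3.132, -0.003, 1.46]
wrist_force: [-0.2, -0.5, -1.4]
finger_gap: 13.6
finger_force: 50.0
```

Run:
```python
from go import *
np.set_printoptions(precision=4,suppress=True)
stat(); print(need((453,-349,100),flat(-.107)))
```

```text
t 5.2167 tcp [ 467.8 -223.6  253.4] grasp slope [-231.8 -199.3  197.8] tool in slope [30.36 -3.76 14.99] F slope [-0.9 -0.4 -1.1] gap 13.6 ff 50.0
(array([-0.0594, -0.5017, -0.3015]), array([-0.0006, -0.0015,  0.0006]))
```

>>> carry_out --slide '[[-0.02, -0.16, 0], [-0.04, -0.33, -0.05], [-0.06, -0.5, -0.15], [-0.06, -0.502, -0.3], [-0.06, -0.502, -0.3], [-0.06, -0.502, -0.3], [-0.06, -0.502, -0.3]]' --dr '[[0, -0.0015, 0.0006], [0, -0.0015, 0.0006], [0, -0.0015, 0.0006], [0, -0.0015, 0.0006], [0, -0.0015, 0.0006], [0, -0.0015, 0.0006], [0, -0.0015, 0.0006]]' --gripper '[0, 0, 0, 0, 0, 0, 0]'

```text
clock: 5.8
eef_pos: [453.9, -343.8, 181.0]
eef_rot: [3.139, -0.004, 1.468]
wrist_force: [0.0, -0.1, -0.2]
finger_gap: 13.7
finger_force: 50.0
```

Run:
```python
from go import *
np.set_printoptions(precision=4,suppress=True)
stat(); print(need((453,-349,36),flat(-.107))); print(read_state()["eef_rot"])
m=camera_model("wrist"); im=camera("wrist"); cv2.imwrite("pics/w4.png",im[:,:,::-1])
```

```text
t 5.8 tcp [ 453.9 -343.8  181. ] grasp slope [-295.4 -316.1  150.9] tool in slope [29.68 -3.7  14.55] F slope [-0.1 -0.1 -0.2] gap 13.7 ff 50.0
(array([-0.0035, -0.0209, -0.2679]), array([-0.0005,  0.0004, -0.0006]))
[ 3.1394 -0.0035  1.4677]
```

View pics/w4.png

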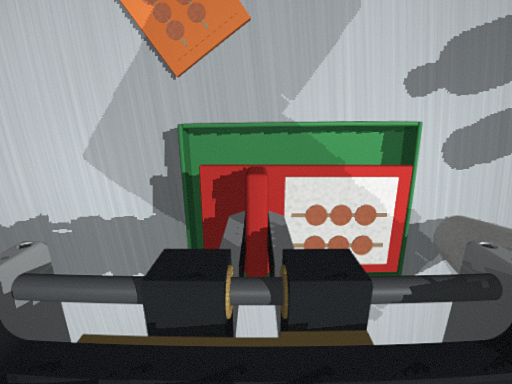

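The plate hangs straight over the tray. The tray's +y rim runs (180,125)-(420,123), with sides converging to about col 193 on the left and col 402 on the right. A quick check of the rim position follows.

Run:
```python
from go import *
m=camera_model("wrist"); P=onz(m,[(180,125),(421,123)],28); print(P.round(1))
d=P[1]-P[0]; a=np.arctan2(d[1],d[0]); c=P.mean(0)+77.5*np.array([np.sin(a),-np.cos(a),0]); print(np.linalg.norm(d),a,c)
```

```text
[[ 396.8 -270.6   28. ]
 [ 607.1 -289.9   28. ]]
211.16018653734702 -0.09124553209808396 [ 494.9 -357.4   28. ]
```

>>> carry_out --slide '[[0.008, -0.03, -0.08], [0.008, -0.03, -0.15], [0.008, -0.03, -0.2], [0.008, -0.03, -0.24], [0.008, -0.03, -0.26], [0.008, -0.03, -0.268], [0.008, -0.03, -0.268], [0.008, -0.03, -0.268]]' --dr '[[-0.0005, 0.0004, -0.0006], [-0.0005, 0.0004, -0.0006], [-0.0005, 0.0004, -0.0006], [-0.0005, 0.0004, -0.0006], [-0.0005, 0.0004, -0.0006], [-0.0005, 0.0004, -0.0006], [-0.0005, 0.0004, -0.0006], [-0.0005, 0.0004, -0.0006]]' --gripper '[0, 0, 0, 0, 0, 0, 0, 0]'

```text
clock: 6.52
eef_pos: [455.9, -352.2, 113.9]
eef_rot: [3.141, 0.001, 1.463]
wrist_force: [0.2, -0.3, -1.3]
finger_gap: 13.1
finger_force: 50.0
```

>>> carry_out --slide '[[0, 0, -0.004], [0, 0, -0.008], [0, 0, -0.008]]' --dr '[[0, 0, 0], [0, 0, 0], [0, 0, 0]]' --gripper '[0, 0, 0]'

```text
clock: 6.77
eef_pos: [455.7, -352.2, 111.3]
eef_rot: [3.141, 0.001, 1.463]
wrist_force: [-0.3, 1.1, -1.1]
finger_gap: 13.5
finger_force: 50.0
```

>>> carry_out --slide '[[0, 0, -0.004], [0, 0, -0.006], [0, 0, -0.006]]' --dr '[[0, 0, 0], [0, 0, 0], [0, 0, 0]]' --gripper '[0, 0, 0]'

```text
clock: 7.02
eef_pos: [455.6, -352.1, 109.5]
eef_rot: [-3.141, 0.0, 1.463]
wrist_force: [0.6, 1.0, -0.8]
finger_gap: 13.3
finger_force: 50.0
```

>>> carry_out --slide '[[0, 0, -0.004], [0, 0, -0.006], [0, 0, -0.006]]' --dr '[[0, 0, 0], [0, 0, 0], [0, 0, 0]]' --gripper '[0, 0, 0]'

```text
clock: 7.27
eef_pos: [455.7, -352.2, 109.4]
eef_rot: [-3.142, 0.001, 1.463]
wrist_force: [-6.2, 3.9, 14.3]
finger_gap: 13.6
finger_force: 50.0
```

>>> carry_out --slide '[[0, 0, 0.004], [0, 0, 0.005], [0, 0, 0.005], [0, 0, 0.005], [0, 0, 0.005], [0, 0, 0.005], [0, 0, 0.1], [0, 0, 0.25], [0, 0, 0.4]]' --dr '[[0, 0, 0], [0, 0, 0], [0, 0, 0], [0, 0, 0], [0, 0, 0], [0, 0, 0], [0, 0, 0], [0, 0, 0], [0, 0, 0]]' --gripper '[0, 20, 45, 45, 45, 45, 45, 45, 45]'

```text
clock: 8.02
eef_pos: [455.3, -351.8, 208.5]
eef_rot: [-3.139, -0.001, 1.463]
wrist_force: [-0.1, -0.6, -0.1]
finger_gap: 42.5
finger_force: 0.0
```

Run:
```python
from go import *
np.set_printoptions(precision=4,suppress=True)
im=camera("wrist"); stat(); m=camera_model("wrist"); cv2.imwrite("pics/w5.png",im[:,:,::-1])
for a,c,k in blobs(im,(0,150,60),(6,255,255),1000)[:2]:
    q=onz(m,rect(k),12); print(a,c,q[:,:2].round())
m=camera_model("top")
im=cv2.imread("pics/t2.png")[:,:,::-1].copy()
a,c,k=blobs(im,(22,120,120),(32,255,255))[0]; print("yellow",a,c,onz(m,rect(k),18))
```

```text
t 8.0667 tcp [ 457.  -353.2  217. ] grasp slope [-275.8 -326.7  181.2] tool in slope [29.46 -4.32 14.66] F slope [ 4.5 -0.9  7. ] gap 42.0 ff 0.0
5344 [268.4062 185.6155] [[ 425. -312.]
 [ 576. -328.]
 [ 576. -427.]
 [ 411. -409.]]
yellow 517 [163.5513 206.3656] [[558.8413 364.5419  18.    ]
 [578.493  278.8511  18.    ]
 [432.2139 240.3823  18.    ]
 [412.8932 324.2842  18.    ]]
```

>>> carry_out --slide '[[0, 0.16, 0.1], [0, 0.32, 0.2], [0, 0.48, 0.3], [0, 0.65, 0.4], [0, 0.81, 0.45], [0, 0.98, 0.45], [0, 1, 0.45]]' --dr '[[0, 0, 0], [0, 0, 0.01], [0, 0, 0.02], [0, 0, 0.02], [0, 0, 0.02], [0, 0, 0.02], [0, 0, 0.02]]' --gripper '[45, 45, 45, 45, 45, 45, 45]'

```text
clock: 8.65
eef_pos: [455.4, -99.6, 321.9]
eef_rot: [3.139, 0.001, 1.589]
wrist_force: [0.0, 0.1, 0.5]
finger_gap: 42.4
finger_force: 0.0
```

>>> carry_out --slide '[[0, 0.16, 0], [0, 0.32, 0], [0, 0.48, 0], [0, 0.65, 0], [0, 0.81, 0], [0, 0.98, 0], [0, 1, 0]]' --dr '[[0, 0, 0.02], [0, 0, 0.02], [0, 0, 0.02], [0, 0, 0.02], [0, 0, 0.02], [0, 0, 0.02], [0, 0, 0.02]]' --gripper '[45, 45, 45, 45, 45, 45, 45]'

```text
clock: 9.23
eef_pos: [455.0, 152.6, 320.5]
eef_rot: [3.141, -0.0, 1.718]
wrist_force: [-0.4, -0.3, 0.1]
finger_gap: 42.2
finger_force: 0.0
```

>>> carry_out --slide '[[0, 0.16, 0], [0, 0.32, 0], [0, 0.48, 0], [0, 0.54, 0], [0, 0.54, 0], [0, 0.54, 0]]' --dr '[[0, 0, 0.02], [0, 0, 0.02], [0, 0, 0.02], [0, 0, 0.02], [0, 0, 0.02], [0, 0, 0.02]]' --gripper '[45, 45, 45, 45, 45, 45]'

```text
clock: 9.73
eef_pos: [455.6, 282.9, 320.1]
eef_rot: [-3.141, 0.001, 1.841]
wrist_force: [-0.3, 0.2, 0.7]
finger_gap: 42.3
finger_force: 0.0
```

Run:
```python
from go import *
import pickle
im=camera("wrist"); stat(); m=camera_model("wrist"); pickle.dump(m,open("w6.pkl","wb")); cv2.imwrite("pics/w6.png",im[:,:,::-1]); t=camera("top"); cv2.imwrite("pics/t3.png",t[:,:,::-1])
print(read_state()["eef_rot"],[ (a,c.round(),rect(k).round().tolist()) for a,c,k in blobs(im,(22,120,100),(33,255,255),200)])
cv2.imwrite("pics/w6c.png",np.hstack([cv2.resize(im[60:300,120:440],None,fx=1.5,fy=1.5,interpolation=cv2.INTER_CUBIC)[:,:,::-1],cv2.resize(t[150:270,280:400],(320,320))[:,:,::-1].copy().repeat(1,0) if False else cv2.copyMakeBorder(cv2.resize(t[150:270,280:400],(320,320))[:,:,::-1],0,40,0,0,cv2.BORDER_CONSTANT)]))
```

```text
t 9.7833 tcp [455.7 282.2 320.4] grasp slope [-140.1  301.7  222.2] tool in slope [30.   1.6 -6.4] F slope [-0.2 -0.7 -0.9] gap 42.3 ff 0.0
[-3.1  0.   1.8] [(np.int32(3204), array([274., 164.]), [[236.0, 198.0], [237.0, 136.0], [341.0, 137.0], [340.0, 199.0]]), (np.int32(1338), array([130., 139.]), [[98.0, 177.0], [110.0, 112.0], [153.0, 120.0], [141.0, 185.0]])]
```

View pics/w6c.png

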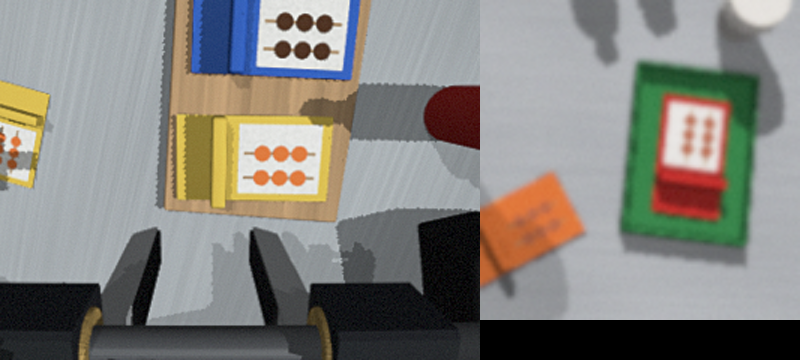

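The wrist crop shows the yellow plate with its bar top at crop cols 212-226, rows 117-207, its tail edge near col 177 and its lead edge near cols 327-331. The top crop shows the red plate lying flat inside the tray.

Run:
```python
from go import *
import pickle
np.set_printoptions(precision=4,suppress=True)
m=pickle.load(open("w6.pkl","rb")); C=lambda p:(np.array(p,float)+.5)/1.5-.5+[120,60]
P=onz(m,C([(176,115),(178,200),(331,117),(327,201)]),18); B=onz(m,C([(212,118),(227,118),(226,207),(213,207)]),48)
print(P.round(1),B.round(1))
for a,b in ((0,2),(1,3)): d=P[b]-P[a]; print("len/yaw",np.linalg.norm(d),np.arctan2(d[1],d[0]))
d=(B[0]+B[1]-B[2]-B[3])[:2]/2; a=np.arctan2(-d[0],d[1]); print("bar w/yaw",np.linalg.norm(d),a)
X=np.array([np.cos(a),np.sin(a),0]); print("bar centre",B.mean(0),"from plate",P.mean(0)-35*X)
c=(B.mean(0)+P.mean(0)-35*X)/2; yaw=.26
print(need((c[0],c[1],12+28.5+45),flat(a)),a)
```

```text
[[417.2 319.8  18. ]
 [439.9 239.2  18. ]
 [559.8 357.4  18. ]
 [584.2 277.9  18. ]] [[449.8 328.1  48. ]
 [462.4 331.6  48. ]
 [484.2 253.2  48. ]
 [472.6 250.   48. ]]
len/yaw 147.5243362034262 0.2582289051625552
len/yaw 149.41845529348046 0.2616990522916132
bar w/yaw 81.27628733376055 0.277695612559084
bar centre [467.2497 290.727   48.    ] from plate [466.6374 288.965   18.    ]
(array([ 0.0444,  0.032 , -0.6283]), array([ 0.0001, -0.    ,  0.0015])) 0.277695612559084
```

>>> carry_out --slide '[[0.044, 0.031, -0.15], [0.044, 0.031, -0.3], [0.044, 0.031, -0.45], [0.044, 0.031, -0.6], [0.044, 0.031, -0.7], [0.044, 0.031, -0.76], [0.044, 0.031, -0.79], [0.044, 0.031, -0.8], [0.044, 0.031, -0.8]]' --dr '[[0, 0, -0.0005], [0, 0, -0.0005], [0, 0, -0.0005], [0, 0, -0.0005], [0, 0, -0.0005], [0, 0, -0.0005], [0, 0, -0.0005], [0, 0, -0.0005], [0, 0, -0.0005]]' --gripper '[45, 45, 45, 45, 45, 45, 45, 45, 45]'

```text
clock: 10.58
eef_pos: [467.0, 290.1, 121.1]
eef_rot: [3.141, 0.0, 1.836]
wrist_force: [0.2, 0.4, 0.2]
finger_gap: 41.9
finger_force: 0.0
```

Run:
```python
from go import *
np.set_printoptions(precision=4,suppress=True)
stat(); print(need((467,289.5,12+28),flat(.265)))
```

```text
t 10.5833 tcp [467.  290.1 121.1] grasp slope [-228.9  307.8   43.4] tool in slope [29.95  1.62 -6.12] F slope [0.3 0.4 0. ] gap 41.9 ff 0.0
(array([-0.0002, -0.0023, -0.0125]), array([ 0.0001,  0.0001, -0.    ]))
```

>>> carry_out --slide '[[0, -0.002, -0.006], [0, -0.002, -0.012], [0, -0.002, -0.012], [0, -0.002, -0.012], [0, -0.002, -0.012], [0, -0.002, -0.012], [0, -0.002, -0.012], [0, -0.002, -0.012]]' --dr '[[0, 0, 0], [0, 0, 0], [0, 0, 0], [0, 0, 0], [0, 0, 0], [0, 0, 0], [0, 0, 0], [0, 0, 0]]' --gripper '[45, 45, 10, 0, 0, 0, 0, 0]' --newtons 50

```text
clock: 11.25
eef_pos: [466.7, 290.2, 117.8]
eef_rot: [3.142, 0.0, 1.837]
wrist_force: [-0.9, -0.5, 1.8]
finger_gap: 13.4
finger_force: 50.0
```

Run:
```python
from go import *
stat(); print(read_state()["wrist_force"],read_state()["eef_rot"])
```

```text
t 11.25 tcp [466.7 290.2 117.8] grasp slope [-230.9  307.9   40.7] tool in slope [30.   1.6 -6.2] F slope [ 0.1 -0.4  2. ] gap 13.4 ff 50.0
[-0.9 -0.5  1.8] [3.1 0.  1.8]
```

>>> carry_out --slide '[[0, 0, 0.05], [0, 0, 0.15], [0, 0, 0.3], [0, 0, 0.45], [0, 0, 0.6], [0, 0, 0.6], [0, 0, 0.6], [0, 0, 0.6]]' --dr '[[0, 0, 0], [0, 0, 0], [0, 0, 0], [0, 0, 0], [0, 0, 0], [0, 0, 0], [0, 0, 0], [0, 0, 0]]' --gripper '[0, 0, 0, 0, 0, 0, 0, 0]'

```text
clock: 11.92
eef_pos: [466.3, 289.9, 267.1]
eef_rot: [-3.141, 0.001, 1.837]
wrist_force: [0.6, 0.7, -2.1]
finger_gap: 13.9
finger_force: 50.0
```

Run:
```python
from go import *
np.set_printoptions(precision=4,suppress=True)
im=camera("wrist"); stat(); cv2.imwrite("pics/w7.png",im[:,:,::-1])
m=camera_model("wrist"); s=read_state(); R=Ro.from_euler("xyz",s["eef_rot"]).as_matrix()
h=cv2.cvtColor(im,cv2.COLOR_RGB2HSV); k=cv2.inRange(h,np.array((22,120,70)),np.array((33,255,255)))
# +y plate edge: first yellow row per column, columns of the plate beyond the bar
cols=np.arange(290,400,4); rows=[np.argmax(k[:240,c]>0) for c in cols]; print(list(zip(cols.tolist(),[int(x) for x in rows])))
p0=s["eef_pos"]+R[:,2]*(78+27.8-6)
q=[(c,r) for c,r in zip(cols,rows) if r>0]
T=(onplane(m,q,p0,R[:,2])-s["eef_pos"])@R; print(T.round(1)[:, :2].tolist())
# lead edge
rr=range(175,240,8); q=[(np.max(np.nonzero(k[r])[0]),r) for r in rr]; print(q); print(((onplane(m,q,p0,R[:,2])-s["eef_pos"])@R)[:,:2].round(1).tolist())
print(need(S(-205,0,60),RS))
```

```text
t 11.9667 tcp [466.2 289.9 266.5] grasp slope [-157.2  307.6  169.8] tool in slope [30.1   1.59 -6.18] F slope [-1.9  0.6 -2.2] gap 13.3 ff 50.0
[(290, 162), (294, 162), (298, 162), (302, 162), (306, 162), (310, 162), (314, 162), (318, 162), (322, 162), (326, 162), (330, 162), (334, 162), (338, 162), (342, 162), (346, 162), (350, 162), (354, 162), (358, 162), (362, 162), (366, 162), (370, 162), (374, 162), (378, 162), (382, 162), (386, 162), (390, 162), (394, 162), (398, 162)]
[[42.5, 23.5], [42.5, 26.3], [42.5, 29.0], [42.5, 31.8], [42.5, 34.6], [42.5, 37.3], [42.5, 40.1], [42.5, 42.9], [42.5, 45.6], [42.5, 48.4], [42.5, 51.2], [42.5, 54.0], [42.6, 56.7], [42.6, 59.5], [42.6, 62.3], [42.6, 65.1], [42.6, 67.9], [42.6, 70.7], [42.6, 73.5], [42.6, 76.4], [42.6, 79.2], [42.6, 82.0], [42.6, 84.8], [42.7, 87.7], [42.7, 90.5], [42.7, 93.4], [42.7, 96.2], [42.7, 99.1]]
[(np.int64(410), 175), (np.int64(409), 183), (np.int64(408), 191), (np.int64(406), 199), (np.int64(405), 207), (np.int64(404), 215), (np.int64(403), 223), (np.int64(402), 231), (np.int64(400), 239)]
[[33.5, 109.1], [27.7, 109.2], [21.7, 109.3], [15.7, 108.7], [9.6, 108.8], [3.4, 109.0], [-2.9, 109.1], [-9.3, 109.3], [-15.8, 108.7]]
(array([ 0.0897, -1.2319, -0.5178]), array([ 0.0177, -0.0818, -0.0171]))
```

View pics/w7.png

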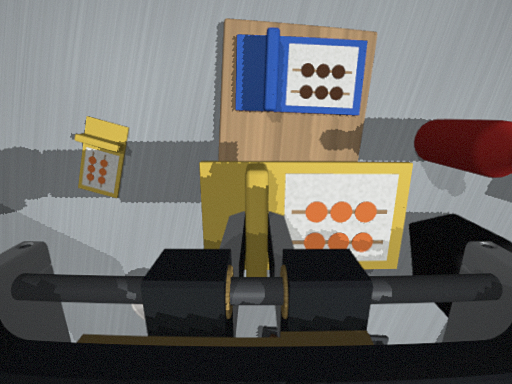

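The held yellow plate is square to the tool (+y edge on row 162, lead edge at cols 400-410), about 0.6 mm off-centre. Now carrying it to the low end of the stand.

>>> carry_out --slide '[[0, -0.13, 0], [0.01, -0.29, 0], [0.02, -0.45, 0], [0.03, -0.6, 0], [0.04, -0.75, 0], [0.05, -0.9, 0], [0.05, -1, 0], [0.05, -1, 0]]' --dr '[[0, 0, 0], [0.0177, -0.0818, -0.0171], [0.0177, -0.0818, -0.0171], [0.0177, -0.0818, -0.0171], [0.0177, -0.0818, -0.0171], [0.0177, -0.0818, -0.0171], [0.0177, -0.0818, -0.0171], [0.0177, -0.0818, -0.0171]]' --gripper '[0, 0, 0, 0, 0, 0, 0, 0]'

```text
clock: 12.63
eef_pos: [478.4, 36.7, 266.3]
eef_rot: [2.618, -0.001, 1.723]
wrist_force: [0.5, 0.5, -1.4]
finger_gap: 13.4
finger_force: 50.0
```

Run:
```python
from go import *
np.set_printoptions(precision=4,suppress=True)
stat(); print(need(S(-205,-.6,60),RS))
```

```text
t 12.6333 tcp [478.4  36.7 266.3] grasp slope [-141.8   55.6  172.7] tool in slope [ 0.03 -0.07  0.19] F slope [-0.2  0.4 -1.5] gap 13.4 ff 50.0
(array([ 0.0412, -0.2216, -0.517 ]), array([-0.0001, -0.0001,  0.0006]))
```

>>> carry_out --slide '[[0, -0.13, 0], [0.01, -0.22, -0.08], [0.02, -0.226, -0.22], [0.03, -0.226, -0.36], [0.041, -0.226, -0.48], [0.041, -0.226, -0.517], [0.041, -0.226, -0.517], [0.041, -0.226, -0.517]]' --dr '[[0, 0, 0.0003], [0, 0, 0.0003], [0, 0, 0.0003], [0, 0, 0.0003], [0, 0, 0.0003], [0, 0, 0.0003], [0, 0, 0.0003], [0, 0, 0.0003]]' --gripper '[0, 0, 0, 0, 0, 0, 0, 0]'

```text
clock: 13.3
eef_pos: [489.1, -15.9, 137.6]
eef_rot: [2.619, -0.002, 1.729]
wrist_force: [-0.3, -0.1, -1.1]
finger_gap: 13.5
finger_force: 50.0
```

Run:
```python
from go import *
np.set_printoptions(precision=4,suppress=True)
stat(); print(need(S(-198,-.6,31),RS))
```

```text
t 13.3 tcp [489.1 -15.9 137.6] grasp slope [-204.1    2.3   60.1] tool in slope [ 0.03  0.15 -0.08] F slope [-0.8 -0.1 -0.8] gap 13.5 ff 50.0
(array([ 0.0798,  0.0018, -0.0887]), array([-0.0002, -0.0001, -0.0004]))
```

>>> carry_out --slide '[[0.03, 0.001, -0.035], [0.055, 0.002, -0.06], [0.07, 0.002, -0.08], [0.08, 0.002, -0.089], [0.08, 0.002, -0.089], [0.08, 0.002, -0.089], [0.08, 0.002, -0.089]]' --dr '[[0, 0, -0.0002], [-0.0002, 0, -0.0002], [-0.0002, 0, -0.0002], [-0.0002, 0, -0.0002], [-0.0002, 0, -0.0002], [-0.0002, 0, -0.0002], [-0.0002, 0, -0.0002]]' --gripper '[0, 0, 0, 0, 0, 0, 0]'

```text
clock: 13.88
eef_pos: [509.3, -15.9, 116.4]
eef_rot: [2.616, 0.001, 1.728]
wrist_force: [-0.6, 0.9, -1.0]
finger_gap: 13.7
finger_force: 50.0
```

Run:
```python
from go import *
np.set_printoptions(precision=4,suppress=True)
im=camera("wrist"); stat(); cv2.imwrite("pics/w8.png",im[:,:,::-1])
m=camera_model("wrist")
print("expected board left edge px", proj(m,[S(x,65,0) for x in (-180,-130,-80,-60)]).round(1).tolist(), "low edge",proj(m,[S(-200,65,0),S(-200,20,0)]).round(1).tolist())
b=blobs(im,(5,80,20),(14,255,120),300)
k=b[0][2]
for c in (300,330,360,390): r=np.nonzero(k[:,c])[0]; print(c,r.min())
```

```text
t 13.9333 tcp [509.4 -15.9 116.5] grasp slope [-197.1   -1.    31.8] tool in slope [-0.12 -0.02 -0.06] F slope [-0.3 -0.3 -1.1] gap 13.8 ff 50.0
expected board left edge px [[280.1, 126.5], [350.7, 126.9], [419.3, 127.7], [445.8, 128.1]] low edge [[251.6, 126.5], [251.9, 188.5]]
300 127
330 128
360 128
390 128
```

View pics/w8.png

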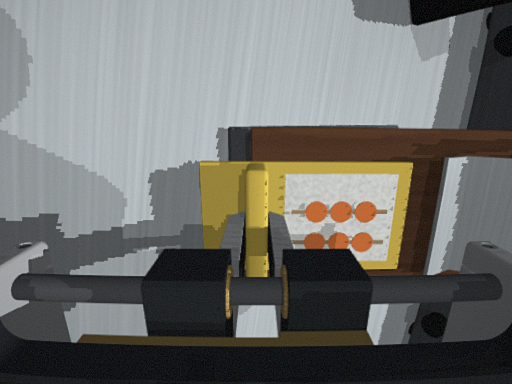

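The board's left edge is on row 128 (127 expected) and parallel to the plate's edge on row 162, so the plate is straight and centred. Now lowering it until it touches.

>>> carry_out --slide '[[0.002, 0.0003, -0.0035], [0.004, 0.0006, -0.007], [0.004, 0.0006, -0.007], [0.004, 0.0006, -0.007]]' --dr '[[0, 0, 0], [0, 0, 0], [0, 0, 0], [0, 0, 0]]' --gripper '[0, 0, 0, 0]'

```text
clock: 14.27
eef_pos: [510.4, -15.7, 114.4]
eef_rot: [2.616, 0.001, 1.728]
wrist_force: [0.6, 0.7, -2.1]
finger_gap: 13.4
finger_force: 50.0
```

Run:
```python
from go import *
stat()
```

```text
t 14.2667 tcp [510.4 -15.7 114.4] grasp slope [-197.3   -1.    29.5] tool in slope [-0.1 -0.  -0.1] F slope [-0.5  0.6 -2.2] gap 13.4 ff 50.0
```

>>> carry_out --slide '[[0.001, 0.0002, -0.0017], [0.002, 0.0003, -0.0035], [0.002, 0.0003, -0.0035], [0.002, 0.0003, -0.0035]]' --dr '[[0, 0, 0], [0, 0, 0], [0, 0, 0], [0, 0, 0]]' --gripper '[0, 0, 0, 0]'

```text
clock: 14.6
eef_pos: [510.8, -15.7, 113.7]
eef_rot: [2.616, 0.001, 1.728]
wrist_force: [-4.6, 0.5, 5.7]
finger_gap: 13.9
finger_force: 50.0
```

Run:
```python
from go import *
stat()
```

```text
t 14.6 tcp [510.8 -15.7 113.7] grasp slope [-197.2   -1.    28.7] tool in slope [-0.1 -0.  -0.1] F slope [-1.   1.2  7.2] gap 13.9 ff 50.0
```

>>> carry_out --slide '[[0.0137, 0.0022, 0.008], [0.0411, 0.0065, 0.024], [0.0685, 0.0108, 0.04], [0.0958, 0.0151, 0.056], [0.1232, 0.0194, 0.072], [0.1506, 0.0237, 0.088], [0.178, 0.028, 0.104], [0.2053, 0.0323, 0.12], [0.2327, 0.0366, 0.136], [0.2567, 0.0404, 0.15]]' --dr '[[0, 0, 0], [0, 0, 0], [0, 0, 0], [0, 0, 0], [0, 0, 0], [0, 0, 0], [0, 0, 0], [0, 0, 0], [0, 0, 0], [0, 0, 0]]' --gripper '[0, 0, 0, 0, 0, 0, 0, 0, 0, 0]'

```text
clock: 15.43
eef_pos: [572.0, -5.4, 148.7]
eef_rot: [2.626, -0.002, 1.729]
wrist_force: [-27.9, -3.5, 6.3]
finger_gap: 13.6
finger_force: 49.9
```

Run:
```python
from go import *
stat()
```

```text
t 15.4333 tcp [572.   -5.4 148.7] grasp slope [-126.8   -0.2   28. ] tool in slope [ 0.5  0.2 -0. ] F slope [-21.2   0.8  19.5] gap 13.6 ff 49.9
```

>>> carry_out --slide '[[-0.0016, -0.0002, 0.0028], [-0.0016, -0.0002, 0.0028], [-0.0016, -0.0002, 0.0028]]' --dr '[[0, 0, 0], [0, 0, 0], [0, 0, 0]]' --gripper '[0, 0, 0]'

```text
clock: 15.68
eef_pos: [574.3, -5.5, 151.0]
eef_rot: [2.618, 0.0, 1.728]
wrist_force: [0.9, 0.6, -7.2]
finger_gap: 13.7
finger_force: 50.0
```

Run:
```python
from go import *
stat()
```

```text
t 15.6833 tcp [574.3  -5.5 151. ] grasp slope [-123.1   -0.8   28.8] tool in slope [-0.   0.  -0.1] F slope [-2.7  0.5 -6.7] gap 13.7 ff 50.0
```

>>> carry_out --slide '[[0.0068, 0.0011, 0.004], [0.0137, 0.0022, 0.008], [0.0205, 0.0032, 0.012], [0.0308, 0.0048, 0.018], [0.0308, 0.0048, 0.018], [0.0308, 0.0048, 0.018]]' --dr '[[0, 0, 0], [0, 0, 0], [0, 0, 0], [0, 0, 0], [0, 0, 0], [0, 0, 0]]' --gripper '[0, 0, 0, 0, 0, 0]'

```text
clock: 16.18
eef_pos: [582.8, -4.4, 156.6]
eef_rot: [2.615, 0.001, 1.727]
wrist_force: [2.0, -0.0, -5.4]
finger_gap: 14.0
finger_force: 50.0
```

Run:
```python
from go import *
stat()
```

```text
t 16.1833 tcp [582.8  -4.4 156.6] grasp slope [-112.5   -1.1   29.4] tool in slope [-0.2 -0.  -0.1] F slope [-1.  -0.3 -5.6] gap 14.0 ff 50.0
```

>>> carry_out --slide '[[0.0044, 0.0007, 0.0003], [0.0044, 0.0007, 0.0003], [0.0078, 0.0012, 0.0023], [0.0078, 0.0012, 0.0023], [0.0078, 0.0012, 0.0023]]' --dr '[[0, 0, 0], [0, 0, 0], [0, 0, 0], [0, 0, 0], [0, 0, 0]]' --gripper '[0, 0, 0, 0, 0]'

```text
clock: 16.6
eef_pos: [584.1, -4.1, 156.6]
eef_rot: [2.617, 0.0, 1.728]
wrist_force: [-0.4, -0.3, -5.8]
finger_gap: 13.5
finger_force: 50.0
```

Run:
```python
from go import *
stat()
```

```text
t 16.6 tcp [584.1  -4.1 156.6] grasp slope [-111.6   -1.    28.7] tool in slope [-0.1  0.  -0.1] F slope [-3.3 -0.2 -4.8] gap 13.5 ff 50.0
```

>>> carry_out --slide '[[0.0034, 0.0005, 0.002], [0.0068, 0.0011, 0.004], [0.0068, 0.0011, 0.004], [0.0068, 0.0011, 0.004]]' --dr '[[0, 0, 0], [0, 0, 0], [0, 0, 0], [0, 0, 0]]' --gripper '[0, 0, 0, 0]'

```text
clock: 16.93
eef_pos: [584.5, -4.0, 156.5]
eef_rot: [2.621, -0.0, 1.728]
wrist_force: [-15.7, -4.4, -4.9]
finger_gap: 13.9
finger_force: 50.0
```

Run:
```python
from go import *
stat()
```

```text
t 16.9333 tcp [584.5  -4.  156.5] grasp slope [-111.5   -0.9   28.4] tool in slope [ 0.2  0.1 -0. ] F slope [-16.5  -1.9   3.9] gap 13.9 ff 50.0
```

>>> carry_out --slide '[[0.0034, 0.0005, 0.002], [0.0034, 0.0005, 0.002], [0.0034, 0.0005, 0.002]]' --dr '[[0, 0, 0], [0, 0, 0], [0, 0, 0]]' --gripper '[0, 0, 0]'

```text
clock: 17.18
eef_pos: [584.7, -4.0, 156.5]
eef_rot: [2.623, -0.001, 1.728]
wrist_force: [-23.5, -6.2, -2.8]
finger_gap: 13.7
finger_force: 50.0
```

Run:
```python
from go import *
stat()
```

```text
t 17.1833 tcp [584.7  -4.  156.5] grasp slope [-111.5   -0.9   28.3] tool in slope [ 0.3  0.1 -0. ] F slope [-22.3  -2.5   9.6] gap 13.7 ff 50.0
```

>>> carry_out --slide '[[-0.005, -0.0008, -0.003], [-0.005, -0.0008, -0.003], [-0.005, -0.0008, -0.003], [-0.005, -0.0008, -0.003], [-0.005, -0.0008, -0.003], [-0.005, -0.0008, -0.003], [-0.005, -0.0008, -0.003]]' --dr '[[0, 0, 0], [0, 0, 0], [0, 0, 0], [0, 0, 0], [0, 0, 0], [0, 0, 0], [0, 0, 0]]' --gripper '[0, 0, 20, 40, 40, 40, 40]'

```text
clock: 17.77
eef_pos: [586.1, -3.9, 158.2]
eef_rot: [2.615, 0.001, 1.727]
wrist_force: [0.6, 0.6, 0.1]
finger_gap: 37.2
finger_force: 0.0
```

Run:
```python
from go import *
stat()
```

```text
t 17.7667 tcp [586.1  -3.9 158.2] grasp slope [-108.9   -1.2   29.2] tool in slope [-0.2 -0.  -0.1] F slope [ 0.7  0.5 -0.2] gap 37.2 ff 0.0
```

>>> carry_out --slide '[[-0.02, -0.0031, 0.035], [-0.06, -0.0094, 0.105], [-0.1, -0.0157, 0.175], [-0.1384, -0.0217, 0.2425], [-0.1384, -0.0217, 0.2425], [-0.1384, -0.0217, 0.2425]]' --dr '[[0, 0, 0], [0, 0, 0], [0, 0, 0], [0, 0, 0], [0, 0, 0], [0, 0, 0]]' --gripper '[40, 40, 40, 40, 40, 40]'

```text
clock: 18.27
eef_pos: [551.1, -9.4, 219.5]
eef_rot: [2.614, 0.001, 1.727]
wrist_force: [-0.6, 0.0, 0.4]
finger_gap: 37.6
finger_force: 0.0
```

Run:
```python
from go import *
np.set_printoptions(precision=1,suppress=True)
im=camera("wrist"); stat(); m=camera_model("wrist"); cv2.imwrite("pics/w9.png",im[:,:,::-1])
B=np.stack([u,v,n]); h=cv2.cvtColor(im,cv2.COLOR_RGB2HSV)
k=cv2.inRange(h,np.array((22,120,60)),np.array((33,255,255)))
a=[a for a in blobs(im,(22,120,60),(33,255,255),300)]
for ar,c,mk in a[:3]: print(ar,c,rect(mk).tolist())
k=a[0][2]
ys,xs=np.nonzero(k)
def sl(q,hh): return ((onplane(m,q,st+hh*n,n)-st)@B.T).round(1).tolist()
cols=[c for c in range(xs.min()+3,xs.max()-2,6)]
print("top edge (n=6)",sl([(c,np.nonzero(k[:,c])[0].min()) for c in cols],6))
rows=[r for r in range(ys.min()+5,ys.max()-4,10)]
print("tail",sl([(np.nonzero(k[r])[0].min(),r) for r in rows],6))
print("bottom",sl([(c,np.nonzero(k[:,c])[0].max()) for c in cols],6))
b=blobs(im,(5,80,20),(14,255,120),300)[0][2]
print("board +y",sl([(c,np.nonzero(b[:,c])[0].min()) for c in (180,210,240,270)],0))
```

```text
t 18.3167 tcp [551.1  -9.4 218.4] grasp slope [-109.5   -1.1   99. ] tool in slope [-0.1 -0.  -0.1] F slope [-0.3  0.4 -0.3] gap 37.6 ff 0.0
5197 [246.8 187.9] [[211.0, 149.0], [301.0, 149.0], [301.0, 243.0], [211.0, 243.0]]
top edge (n=6) [[-149.0, 42.4, 6.0], [-143.3, 42.4, 6.0], [-137.6, 42.4, 6.0], [-132.0, 42.3, 6.0], [-126.3, 42.3, 6.0], [-120.6, 42.3, 6.0], [-115.0, 42.3, 6.0], [-109.3, 42.3, 6.0], [-103.6, 42.3, 6.0], [-98.0, 42.3, 6.0], [-92.3, 42.3, 6.0], [-86.6, 42.3, 6.0], [-80.9, 42.3, 6.0], [-75.3, 42.4, 6.0], [-69.6, 42.4, 6.0]]
tail [[-152.0, 37.6, 6.0], [-151.5, 28.0, 6.0], [-151.9, 18.3, 6.0], [-151.3, 8.3, 6.0], [-151.7, -1.9, 6.0], [-152.2, -12.2, 6.0], [-151.6, -22.8, 6.0], [-135.8, -33.6, 6.0], [-119.6, -44.6, 6.0]]
bottom [[-151.6, -22.8, 6.0], [-145.5, -20.7, 6.0], [-139.4, -18.5, 6.0], [-133.9, -40.2, 6.0], [-127.8, -41.3, 6.0], [-121.6, -41.3, 6.0], [-115.6, -54.8, 6.0], [-109.3, -54.8, 6.0], [-103.2, -41.3, 6.0], [-97.0, -41.3, 6.0], [-90.9, -41.3, 6.0], [-84.7, -41.3, 6.0], [-80.7, 34.7, 6.0], [-75.0, 34.8, 6.0], [-69.3, 34.8, 6.0]]
board +y [[-181.5, 64.6, -0.0], [-152.9, 64.4, -0.0], [-124.4, 64.4, -0.0], [-96.0, 64.3, 0.0]]
```

Run:
```python
from cell import *
print(sign_off())
```

```text
the job is handed in; nothing more can be done
None
```

The red plate lies flat in the green tray, and the yellow plate is fully home under the clip against the stop, flat, straight and about 1 mm off centre; I let go of it and handed the job in at about 18 s.

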